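# Shut the tap and angle the rolling pin out from under the drainer racks

## Robot

A 6-joint arm with a two-finger parallel gripper is mounted at the origin on the work surface. World frame = base frame: x ahead of the robot, y to its left, z up, the work surface at z = 0. Lengths are in mm, angles in rad, forces in N, time in s.
With the tool pointing down it reaches from about 250 to 800 mm from the base axis. Payload 8.5 kg.
Tool frame: the origin (TCP) lies midway between the tips of the shut fingers; the grasp point (between the pads) lies 19 mm behind it (manip.grip_point_offset is the distance from the TCP to the grasp point, in mm); z points along the fingers, y is the direction in which the jaws open and shut (so a half turn about z gives the same grasp; the last joint's range is limited). The gripper opens to 85 mm and grips with 20 to 120 N. Pads are 22 mm wide; open, the fingers measure 114 mm over their backs; the gripper's body (76 mm by 85 mm) begins 54 mm behind the grasp point. The pads swing forward as they close: fully open they stand 13 mm farther back than shut.
Start: joints at [-1.146, 0.238, -0.013, 1.319, 0, 1.571], TCP at [216.353, -478.299, 231.276] pointing down, gripper open.
Joint ranges: [-2.66, 2.66], [-1.03, 1.9], [-1.14, 1.46], [-1.82, 2.27], [-1.45, 1.34], [-3.14, 3.14]. Speed limits (rad/s): [2.22, 2.22, 2.79, 3.14, 3.14, 3.14].

## Interface

Orientations are given as a unit quaternion [w, x, y, z].
In Python, from plant import manip gives the robot as it stands.
- The arm moves only by the tool play_rows, never from a script. Its argument "steps" is a list of rows, each an object with "slide": the shift along the tool's x, y, z in cm, a list of three; "dr": the turn, a rotation vector about the tool's x, y, z in degrees, a list of three; "grip": the opening, from 0 (shut) to 1 (fully open). In form: [{"slide": [tx, ty, tz], "dr": [ax, ay, az], "grip": grip}, ...]. A call has 1 to 12 rows; each row shifts and turns the commanded pose from where the row before left it, along the tool's axes as they then stand; what a row does not reach is not made up. A row lasts 1/12 s, in which the tool goes at most 41.7 mm and 7.16 degrees, less where a joint would pass 70% of its speed; a pose out of reach is approached as far as the arm can. A call is refused whole if a number of a shift passes 4.17 or a number of a turn 7.16, either way. A call with a gripper value outside its range is refused whole. The fingers move at their own pace and stop on an object; "force" is the grip in N (left out, the last holds). Time passes only in rows, so rows that do not move let the fingers close. It gives the time, the measured TCP pose, the force and the opening at its end, in the units of the state.
- manip.state(): the state, without advancing time (a new reading comes with each control period).
- manip.camera(name): name is "side" or "top" or "wrist"; returns the picture (420x560x3 uint8, red, green, blue); there is no depth.
- manip.camera_model(name): a dict with "mtx" (3x3 intrinsics, pixels), "eye" and "orientation" of the camera in the world; the wrist camera has in their place "mount" (4x4, takes a point from camera to tool coordinates, whose origin is the TCP and whose axes are the flange's). Camera axes: x right, y up, looking along -z (the intrinsics and any distortion apply to the point x, -y, -z); pixel columns grow to the right and rows downward; lengths in mm; the calibration is good to about 2 mm. A picture is of the moment at which its call begins: read the wrist's pose just before it. camera_model takes no time and is no camera call.
- manip.close_job(): hands the job in, once; it reports no verdict.
Trained networks look in the newest picture that a camera, given by its name, has taken for a name from the list of things; names that differ only in an ending like _2 or _b are one class to them, and where a whole thing is asked for, a point or a joint stands for the part that bears it (a point fixed in the world has none). Each returns a list of dicts, best first, with "confidence" (0 to 1); they miss things now and then, are a little off and sometimes report something else, mostly with a low value. They report only what shows in the picture. A call takes as long as a camera call.
- manip.outline_of(name, camera): "pixels" (420x560 bool, what is visible of it) and "bbox" ([left, top, right, bottom] in pixels, round what is visible of it).
- manip.pinpoint(name, camera): "location" ([column, row] in pixels: a listed point, or the origin of a listed thing).
The state is a dict: "t": time; "qpos": joint angles; "qd": joint speeds; "joint_torque": joint torques, N m; "eef_pos": TCP position; "orientation": TCP orientation; "ft_force": force on the tool from outside, world axes, zero at the start; "ft_torque": the same for the moment, N m; "width": finger opening in mm.
Only numpy, scipy, OpenCV 4.12 (cv2) and the standard library are available. Lean on these libraries where they do the work, as an engineer would, in place of code of your own. Each camera call takes 0.05 s, during which the arm holds its last target.

## Task

First shut the tap on the wash trough by turning its lever fully to the closed stop. Then take hold of the wooden rolling pin lying in the trough - it is longer than the gap between the two wire racks, so slide it along and tilt it to bring it out end first through that gap - and finish while still holding it still in the gripper, the whole pin at least 5 cm above the racks and touching nothing else. Leave the tap shut and all the other things where they are.

Things in the scene. Friction and masses are not known exactly. Their poses are not given: they have to be found in the camera images.
- trough: fixed steel wash trough. Origin: centre of the basin's underside, on the worktop; x to the far (tap) side, y along its length to the left, z up. Basin inside 170 mm (x) by 430 mm (y), 4 mm walls as high as the racks, inner floor 4 mm above the worktop. Beyond the far wall a solid ledge, x = 89 to 145 mm, level with the racks, carries the tap
- opening (a point): centre of the opening between the two racks, level with their top, 68 mm above the worktop; axes as the trough's. Opening: 150 mm along y, 170 mm along x; the only way out of the basin
- rack_left (a point): top centre of the fixed wire rack over the left end of the basin: y = 75 to 215 mm from the trough's middle, full width, heights 62 to 68 mm. Nothing fits between its wires; the space below it is empty and the pin can slide in there
- rack_right (a point): top centre of the like rack over the right end, y = -75 to -215 mm
- tap_foot (a point): foot of the tap column's axis on the ledge, at the trough's x = 117, y = -125 mm, 68 mm high; axes as the trough's. Column 28 mm thick up to height 128 mm (foot 44 mm wide), with a fixed spout 16 mm thick toward the trough's -x, ending 55 mm from the column's axis, its top at height 112 mm
- tap (a joint): tap lever, turns about a vertical axis between two hard stops: 0 = closed, lever along the trough's length, pointing to the trough's -y (right); 1.57 = open, lever pointing to the trough's -x, over the spout, toward the robot. Starts 1.2 to 1.57. Closing turns it counter-clockwise seen from above. It stays where it is left; about 0.12 N m turns it.
- tap_axis (a point): point on the lever's vertical turning axis, 136 mm above the worktop, at lever height; axes as the trough's
- lever_tip (a point): outer end of the steel lever, 85 mm from the turning axis. Lever: flat bar 16 mm wide, 10 mm thick, at heights 130 to 140 mm, from a round hub 30 mm wide and 128 to 146 mm high
- pin: wooden rolling pin, 240 mm long, 80 to 170 g, lying in the trough about along its y. Origin on its axis at mid-length; its own y is the long axis. Barrel 28 mm thick, 150 mm long; at each end a handle 16 mm thick, 45 mm long. Lying flat its axis is 18 mm above the worktop. Its middle starts within 35 mm of the opening's middle, both ends under the racks
- pin_left (a point): end of the rolling pin at its +y (left) end, on the axis
- pin_right (a point): end of the rolling pin at its -y (right) end, on the axis
- cup: small steel cup, 60 mm wide, 58 mm tall, origin under its base; stands on the left rack (bystander)
- dish: small white bowl, 72 mm wide, 26 mm tall, origin under its base; stands on the right rack (bystander)
- mug: white mug, 80 mm wide, 90 mm tall, origin under its base (bystander)
- jar: glass jar with black lid, 84 mm wide, 130 mm tall, origin under its base (bystander)
- spoon: steel spoon lying on the worktop, origin under its middle (bystander)
- spice: small amber jar, 52 mm wide, 100 mm tall, origin under its base (bystander)

How it is judged (in metres and radians):
On the way, in this order (a step that is already met when the one before it is completed fails the run):
1. the tap is shut while the pin still lies in the trough (value of joint tap below 0.1 rad and height (world z) of each of pin_left, pin_right below 0.06 m), for 0.2 s.
2. the pin is tilted through the opening: one end above the racks, the other still below them (value of joint tap below 0.1 rad and ((height (world z) of pin_left above 0.085 m and height (world z) of pin_right below 0.06 m) or (height (world z) of pin_right above 0.085 m and height (world z) of pin_left below 0.06 m))), for 0.1 s.
At the end, for the whole second after the job is handed in: The tap lever is within 0.10 rad of its closed stop; the rolling pin is held in the fingers (over 2 N), at rest (under 30 mm/s and 0.3 rad/s), both its ends at least 117 mm above the worktop (about 5 cm above the racks), touching neither trough nor any other thing (value of joint tap below 0.1 rad and height (world z) of each of pin_left, pin_right above 0.117 m and contact force between the fingers and pin above 2 N and contact force between pin and trough below 0.2 N and contact force between pin and cup below 0.2 N and contact force between pin and dish below 0.2 N and contact force between pin and mug below 0.2 N and contact force between pin and jar below 0.2 N and contact force between pin and spoon below 0.2 N and contact force between pin and spice below 0.2 N and linear speed of pin below 0.03 m/s and angular speed of pin below 0.3 rad/s); the arm keeps its last pose, push and grip.
It fails at once if the cup is moved by more than 30 mm or tipped over (distance of cup from where it was at the start of the episode above 0.03 m or angle between cup's own z axis and vertical above 0.5 rad).
It fails at once if the dish is moved by more than 30 mm or tipped over (distance of dish from where it was at the start of the episode above 0.03 m or angle between dish's own z axis and vertical above 0.5 rad).
It fails at once if the jar or spice is moved by more than 30 mm or tipped over (distance of any of jar, spice from where it was at the start of the episode above 0.03 m or angle between any of jar, spice's own z axis and vertical above 0.5 rad).
It fails at once if the mug or spoon is moved by more than 30 mm or tipped over (distance of any of mug, spoon from where it was at the start of the episode above 0.03 m or angle between mug's own z axis and vertical above 0.5 rad).
It also fails if it takes over 53 s, if anything falls off the work surface, if the arm or the gripper's body presses on something with over 40 N, if the wrist force passes 120 N, or if a joint passes its speed limit or range.

## Working session

There is one attempt and no reset: what is moved stays moved. The work goes in short steps, Python scripts to look and compute and a tool call to move; the robot and the scene stay as the last step left them, time stands still between calls to the robot, and variables do not carry over. Pictures are saved under pics/ and viewed, and the job is handed in when it is done.

Besides the shell and the picture viewer there is one more tool, called by a JSON object that holds its "api" and its "payload". play_rows: Moves the arm, as the interface text tells. Its arguments: {"type":"object","properties":{"steps":{"type":"array"},"force":{"type":"number"}},"required":["steps"]}

```bash
ls; mkdir -p pics; python3 - <<'E'
from plant import manip
import cv2
print(manip.state())
for n in ("side","top","wrist"):
    im=manip.camera(n); cv2.imwrite(f"pics/{n}0.png",im[:,:,::-1]); print(n,manip.camera_model(n))
print(manip.grip_point_offset)
E
```

```text
pics
{'t': 0.0, 'qpos': array([-1.14602256e+00,  2.38780659e-01, -1.42196866e-02,  1.31920814e+00,
       -7.44786099e-06,  1.57077965e+00]), 'qd': array([-0.00176735, -0.00079122, -0.00014792, -0.0010289 , -0.00051044,
       -0.00081897]), 'joint_torque': array([ 6.08458668e-04, -5.38775754e+01,  3.46441627e+01,  1.84625789e-02,
       -1.06341365e-04, -1.12983994e-05]), 'eef_pos': array([ 216.19261811, -477.97934691,  230.69114902]), 'orientation': array([-6.89428222e-04,  9.77528558e-01,  2.10801849e-01, -1.52471141e-04]), 'ft_force': array([-0.18342056,  0.00488546,  0.27445895]), 'ft_torque': array([-0.02288562, -0.02101431,  0.00626069]), 'width': 85.40211638061972}
side {'mtx': array([[382.6304644,   0.       , 276.3646197],
       [  0.       , 382.6304644, 210.5817143],
       [  0.       ,   0.       ,   1.       ]]), 'eye': array([322.3713587 , 883.2182347 , 786.22935944]), 'orientation': array([-0.10543197, -0.05072126,  0.45613775,  0.88218468])}
top {'mtx': array([[522.80511598,   0.        , 276.65710027],
       [  0.        , 522.80511598, 212.43162656],
       [  0.        ,   0.        ,   1.        ]]), 'eye': array([ 309.75568554,   -1.86329681, 1661.51944442]), 'orientation': array([ 0.71167932,  0.04633175, -0.04022762, -0.69981972])}
wrist {'mtx': array([[310.7925725 ,   0.        , 280.05676619],
       [  0.        , 310.7925725 , 210.47455221],
       [  0.        ,   0.        ,   1.        ]]), 'mount': array([[ 1.69540387e-05,  9.53945722e-01,  2.99979266e-01,
         7.66354401e+01],
       [ 9.99998583e-01,  4.88831697e-04, -1.61102108e-03,
         9.66018078e-01],
       [-1.68346604e-03,  2.99978868e-01, -9.53944361e-01,
        -1.42713923e+02],
       [ 0.00000000e+00,  0.00000000e+00,  0.00000000e+00,
         1.00000000e+00]])}
18.700000000000003
```

View pics/side0.png

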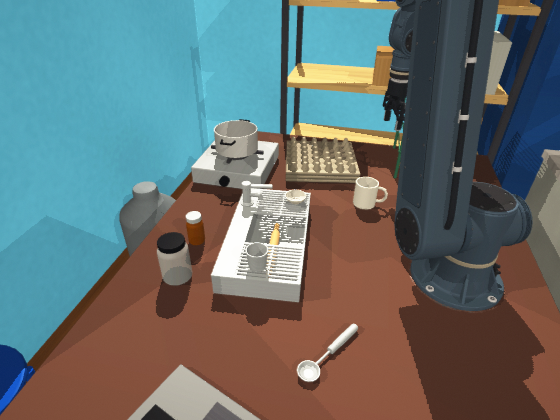

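View pics/top0.png

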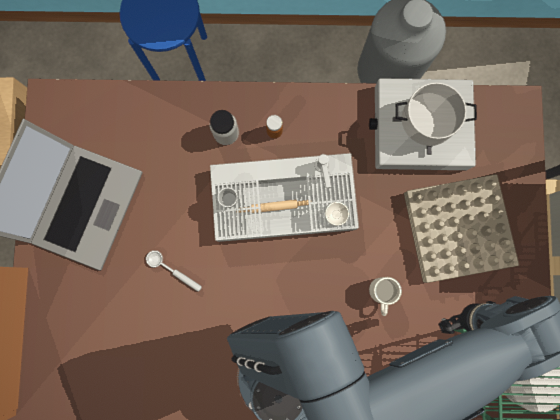

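View pics/wrist0.png

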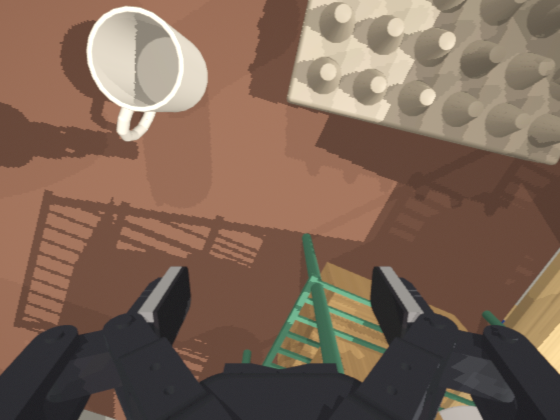

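```bash
cat > h.py <<'E'
from plant import manip
import numpy as np, cv2
from scipy.spatial.transform import Rotation as R
def Rq(q): return R.from_quat([q[1],q[2],q[3],q[0]]).as_matrix()
def cam(name,st=None):
    m=manip.camera_model(name)
    if name=="wrist":
        st=st or manip.state(); T=np.array(m["mount"]); Rt=Rq(st["orientation"])
        return m["mtx"],Rt@T[:3,:3],Rt@T[:3,3]+st["eef_pos"]
    return m["mtx"],Rq(m["orientation"]),np.array(m["eye"])
def ray(name,px,st=None):
    K,Rm,e=cam(name,st); d=np.linalg.inv(K)@[px[0],px[1],1]; d=Rm@[d[0],-d[1],-d[2]]; return e,d/np.linalg.norm(d)
def atz(name,px,z,st=None):
    e,d=ray(name,px,st); return e+d*(z-e[2])/d[2]
def proj(name,p,st=None):
    K,Rm,e=cam(name,st); c=Rm.T@(np.array(p)-e); u=K@[c[0],-c[1],-c[2]]; return u[:2]/u[2]
E
python3 - <<'E'
from h import *
Z=dict(trough=0,opening=68,rack_left=68,rack_right=68,tap_foot=68,tap_axis=136,lever_tip=135,pin=18,pin_left=18,pin_right=18,cup=68,dish=68,mug=0,jar=0,spoon=0,spice=0)
for n in Z:
  for c in ("top","side"):
    r=manip.pinpoint(n,c)[:2]
    for q in r: print(n,c,round(q["confidence"],2),np.round(q["location"],1),np.round(atz(c,q["location"],Z[n]),1))
print(manip.state()["t"])
E
```

```text
trough top 0.64 [286.8 206.7] [533.2 -17.9   0. ]
trough side 0.67 [274.7 245.2] [535.9 -11.1   0. ]
opening top 0.94 [286.4 205.2] [528.7 -16.   68. ]
opening side 0.7 [278.4 229.9] [523.3  -5.5  68. ]
rack_left top 0.58 [236.4 208. ] [517.5 137.7  68. ]
rack_left top 0.27 [336.1 215. ] [ 500.9 -168.8   68. ]
rack_left side 0.97 [267.4 258.7] [523.6 126.4  68. ]
rack_right top 0.55 [330.2 200.5] [ 545.5 -150.5   68. ]
rack_right side 0.72 [280.2 202.1] [ 551.7 -153.1   68. ]
tap_foot top 0.63 [318.4 165.3] [ 655.3 -113.4   68. ]
tap_foot side 0.79 [248.6 202.5] [ 653.6 -125.3   68. ]
tap_axis top 0.63 [320.5 157.3] [ 664.9 -114.7  136. ]
tap_axis side 0.62 [246.8 185.3] [ 656.6 -123.3  136. ]
tap_axis side 0.4 [273.4 248.2] [499.5 155.9 136. ]
lever_tip top 0.62 [326.1 185.7] [ 579.6 -131.9  135. ]
lever_tip side 0.71 [270.6 186.5] [ 580.5 -136.4  135. ]
pin top 0.98 [274.2 207. ] [529.2  22.2  18. ]
pin side 0.53 [272.7 250.8] [530.8  36.   18. ]
pin side 0.23 [246.  183.4] [ 724.3 -318.6   18. ]
pin_left top 0.62 [233.7 208.4] [522.6 150.6  18. ]
pin_right top 0.72 [311.3 200.6] [551.6 -95.2  18. ]
pin_right top 0.37 [282.4 209.8] [520.7  -3.9  18. ]
pin_right side 0.77 [278.2 222.9] [ 546.5 -103.7   18. ]
cup top 0.76 [228.5 201. ] [538.9 162.6  68. ]
cup side 0.77 [256.4 266.3] [544.8 162.6  68. ]
cup side 0.74 [274.7 246.2] [516.4  70.5  68. ]
dish top 0.58 [337.5 214.4] [ 502.8 -173.1   68. ]
mug top 0.84 [380.2 287.5] [ 281.9 -315.1    0. ]
mug top 0.3 [285.5 206.3] [534.4 -13.7   0. ]
jar top 0.57 [284.5 206.2] [534.7 -10.5   0. ]
jar top 0.56 [228.7 128.7] [787.4 175.8   0. ]
jar side 0.81 [176.3 276. ] [776.8 187.2   0. ]
spoon top 0.83 [173.4 269.1] [328.2 337.9   0. ]
spoon top 0.53 [227.6 201.8] [546.  172.5   0. ]
spoon side 0.59 [330.9 357. ] [316.7 342.2   0. ]
spice top 0.78 [275.6 131.6] [779.9  22.3   0. ]
spice side 0.98 [195.2 240.7] [787.3  28.3   0. ]
1.75
```

```bash
cat >> h.py <<'E'
def down(yaw):  # tool down, tool x at world yaw (deg)
    c,s=np.cos(np.radians(yaw)),np.sin(np.radians(yaw))
    return np.array([[c,s,0],[s,-c,0],[0,0,-1.]])
def rows(p0,R0,p1,R1,n,grip=None,dec=2):
    """n rows; returns list and end pose with the rounding"""
    rv=R.from_matrix(R0.T@R1).as_rotvec(); out=[]
    p=np.array(p0,float);Rc=R0.copy()
    for i in range(1,n+1):
        pt=np.array(p0)+(np.array(p1)-p0)*i/n; Rt=R0@R.from_rotvec(rv*i/n).as_matrix()
        s=np.round(Rc.T@(pt-p)/10,dec); d=np.round(np.degrees(R.from_matrix(Rc.T@Rt).as_rotvec()),1)
        out.append((s.tolist(),d.tolist())); p=p+Rc@s*10; Rc=Rc@R.from_rotvec(np.radians(d)).as_matrix()
    return out,p,Rc
def show(o,g):
    import json
    print(json.dumps([{"slide":a,"dr":b,"grip":g} for a,b in o]))
E
python3 - <<'E'
from h import *
s=manip.state()
o,p,Rc=rows(s["eef_pos"],Rq(s["orientation"]),[545,-70,320],down(-85),16)
show(o,0);print(p,Rc)
im=cv2.imread("pics/top0.png")[140:260,190:380]
cv2.imwrite("pics/topz.png",cv2.resize(im,None,fx=4,fy=4,interpolation=cv2.INTER_CUBIC))
E
```

```text
[{"slide": [2.92, -1.48, -0.55], "dr": [-0.0, 0.0, 6.8], "grip": 0}, {"slide": [2.73, -1.81, -0.56], "dr": [-0.0, 0.0, 6.9], "grip": 0}, {"slide": [2.49, -2.13, -0.55], "dr": [-0.0, 0.0, 6.8], "grip": 0}, {"slide": [2.22, -2.41, -0.56], "dr": [-0.0, 0.0, 6.8], "grip": 0}, {"slide": [1.92, -2.66, -0.55], "dr": [-0.0, 0.0, 6.9], "grip": 0}, {"slide": [1.59, -2.86, -0.56], "dr": [-0.0, 0.0, 6.8], "grip": 0}, {"slide": [1.23, -3.04, -0.55], "dr": [-0.0, 0.0, 6.8], "grip": 0}, {"slide": [0.87, -3.15, -0.55], "dr": [-0.0, 0.0, 6.9], "grip": 0}, {"slide": [0.48, -3.24, -0.56], "dr": [-0.0, 0.0, 6.8], "grip": 0}, {"slide": [0.1, -3.28, -0.55], "dr": [-0.0, 0.0, 6.8], "grip": 0}, {"slide": [-0.3, -3.26, -0.56], "dr": [-0.0, 0.0, 6.9], "grip": 0}, {"slide": [-0.68, -3.21, -0.55], "dr": [-0.0, 0.0, 6.8], "grip": 0}, {"slide": [-1.06, -3.1, -0.56], "dr": [-0.0, 0.0, 6.8], "grip": 0}, {"slide": [-1.41, -2.95, -0.55], "dr": [-0.0, 0.0, 6.9], "grip": 0}, {"slide": [-1.76, -2.76, -0.56], "dr": [0.0, 0.0, 6.8], "grip": 0}, {"slide": [-2.08, -2.54, -0.55], "dr": [0.0, 0.0, 6.8], "grip": 0}]
[545.04387796 -69.99635201 320.00245016] [[ 8.78397936e-02 -9.96134614e-01 -2.34461120e-05]
 [-9.96134611e-01 -8.78397953e-02  8.77834735e-05]
 [-8.95036582e-05  1.56446015e-05 -9.99999996e-01]]
```

View pics/topz.png

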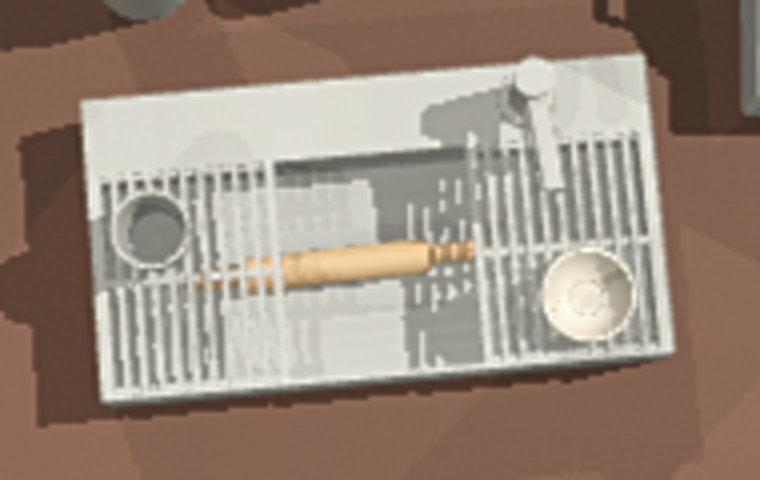

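The crop shows the pin shifted to the left (under the left rack at crop px ~275, right handle end at ~475,250) and the lever pointing to the robot. I'll move to a wrist view next.

{"api": "play_rows", "payload": {"steps": [{"slide": [2.9, -1.5, -0.55], "dr": [0, 0, 6.8], "grip": 0}, {"slide": [2.7, -1.8, -0.55], "dr": [0, 0, 6.9], "grip": 0}, {"slide": [2.5, -2.1, -0.55], "dr": [0, 0, 6.8], "grip": 0}, {"slide": [2.2, -2.4, -0.55], "dr": [0, 0, 6.8], "grip": 0}, {"slide": [1.9, -2.7, -0.55], "dr": [0, 0, 6.9], "grip": 0}, {"slide": [1.6, -2.9, -0.55], "dr": [0, 0, 6.8], "grip": 0}, {"slide": [1.2, -3.0, -0.55], "dr": [0, 0, 6.8], "grip": 0}, {"slide": [0.9, -3.15, -0.55], "dr": [0, 0, 6.9], "grip": 0}, {"slide": [0.5, -3.2, -0.55], "dr": [0, 0, 6.8], "grip": 0}, {"slide": [0.1, -3.3, -0.55], "dr": [0, 0, 6.8], "grip": 0}, {"slide": [-0.3, -3.3, -0.55], "dr": [0, 0, 6.9], "grip": 0}, {"slide": [-0.7, -3.2, -0.55], "dr": [0, 0, 6.8], "grip": 0}]}}

```text
t: 2.75
eef_pos: [346.9, -289.7, 302.1]
orientation: [-0.064, 0.922, -0.381, 0.014]
ft_force: [-0.2, -0.6, -0.1]
width: -0.3
```

{"api": "play_rows", "payload": {"steps": [{"slide": [-1.1, -3.1, -0.55], "dr": [0, 0, 6.8], "grip": 0}, {"slide": [-1.4, -2.95, -0.55], "dr": [0, 0, 6.9], "grip": 0}, {"slide": [-1.8, -2.8, -0.55], "dr": [0, 0, 6.8], "grip": 0}, {"slide": [-2.1, -2.5, -0.55], "dr": [0, 0, 6.8], "grip": 0}, {"slide": [0, 0, 0], "dr": [0, 0, 0], "grip": 0}, {"slide": [0, 0, 0], "dr": [0, 0, 0], "grip": 0}]}}

```text
t: 3.25
eef_pos: [247.6, -275.4, 348.3]
orientation: [-0.136, 0.855, -0.501, 0.017]
ft_force: [-0.2, 0.2, -0.3]
width: -0.2
```

```bash
python3 - <<'E'
from h import *
s=manip.state(); print(s["t"],s["eef_pos"],s["orientation"],s["qpos"],s["width"])
im=manip.camera("wrist"); cv2.imwrite("pics/w1.png",im[:,:,::-1])
Z=dict(opening=68,rack_left=68,rack_right=68,tap_foot=68,tap_axis=136,lever_tip=135,pin=18,pin_left=18,pin_right=18,cup=68,dish=68)
for n in Z:
    for q in manip.pinpoint(n,"wrist")[:2]: print(n,round(q["confidence"],2),np.round(q["location"],1),np.round(atz("wrist",q["location"],Z[n],s),1))
E
```

```text
3.25 [ 247.58092192 -275.42109583  348.32704955] [-0.13593349  0.85459192 -0.50091382  0.01673561] [-1.04757951  0.02195434 -0.00517201  1.65170758  0.25314888  3.14058941] -0.24090814214199527
opening 0.69 [110.1 194.6] [528.6 -14.2  68. ]
rack_left 0.9 [100.4 255.8] [515.6 127.4  68. ]
rack_right 0.69 [119.6 116.4] [ 546. -153.   68.]
tap_foot 0.89 [51.  97.1] [ 663.  -118.5   68. ]
tap_foot 0.74 [146.6 120.1] [ 503.9 -171.4   68. ]
tap_axis 0.69 [11.3 95.4] [ 655.3 -130.1  136. ]
lever_tip 0.82 [ 63.  116.1] [ 576.5 -144.7  135. ]
pin 0.95 [123.1 199.5] [533.4  23.   18. ]
pin_left 0.86 [116.4 250.3] [516.1 148.7  18. ]
pin_right 0.93 [136.1 142.4] [540.1 -99.7  18. ]
pin_right 0.2 [147.1 120.4] [ 532.4 -146.8   18. ]
cup 0.97 [ 87.6 259.6] [538.7 155.8  68. ]
dish 0.62 [146.5 122.3] [ 503.1 -168.2   68. ]
```

View pics/w1.png

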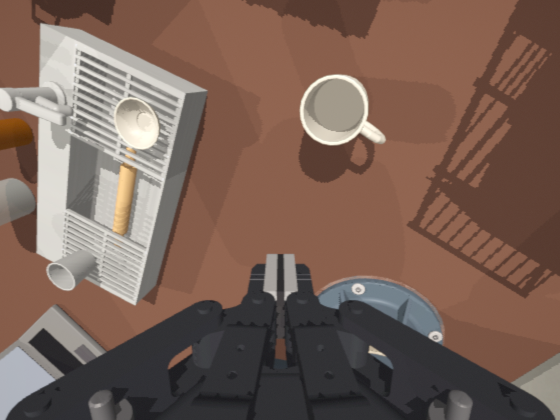

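```bash
python3 - <<'E'
from h import *
s=manip.state(); R0=Rq(s["orientation"]); print(np.round(R0,3))
o,p,Rc=rows(s["eef_pos"],R0,[550,15,330],down(94),24)
print(o[0][1])
show(o,0);print(p,np.round(Rc,3))
E
```

```text
[[ 0.501 -0.85   0.163]
 [-0.859 -0.464  0.218]
 [-0.11  -0.249 -0.962]]
[-0.5, -0.7, -6.4]
[{"slide": [-0.4, -1.61, 0.54], "dr": [-0.5, -0.7, -6.4], "grip": 0}, {"slide": [-0.21, -1.65, 0.53], "dr": [-0.6, -0.8, -6.4], "grip": 0}, {"slide": [-0.02, -1.66, 0.51], "dr": [-0.5, -0.7, -6.4], "grip": 0}, {"slide": [0.17, -1.67, 0.49], "dr": [-0.6, -0.7, -6.3], "grip": 0}, {"slide": [0.36, -1.63, 0.48], "dr": [-0.5, -0.8, -6.4], "grip": 0}, {"slide": [0.55, -1.6, 0.45], "dr": [-0.5, -0.7, -6.4], "grip": 0}, {"slide": [0.72, -1.52, 0.44], "dr": [-0.6, -0.7, -6.4], "grip": 0}, {"slide": [0.9, -1.44, 0.41], "dr": [-0.5, -0.7, -6.4], "grip": 0}, {"slide": [1.06, -1.33, 0.38], "dr": [-0.6, -0.8, -6.4], "grip": 0}, {"slide": [1.2, -1.21, 0.36], "dr": [-0.5, -0.7, -6.4], "grip": 0}, {"slide": [1.34, -1.07, 0.33], "dr": [-0.5, -0.7, -6.3], "grip": 0}, {"slide": [1.45, -0.92, 0.3], "dr": [-0.6, -0.8, -6.4], "grip": 0}, {"slide": [1.55, -0.75, 0.28], "dr": [-0.5, -0.7, -6.4], "grip": 0}, {"slide": [1.62, -0.58, 0.24], "dr": [-0.6, -0.7, -6.4], "grip": 0}, {"slide": [1.68, -0.4, 0.23], "dr": [-0.5, -0.8, -6.4], "grip": 0}, {"slide": [1.72, -0.21, 0.2], "dr": [-0.5, -0.7, -6.4], "grip": 0}, {"slide": [1.74, -0.01, 0.17], "dr": [-0.6, -0.7, -6.4], "grip": 0}, {"slide": [1.72, 0.17, 0.16], "dr": [-0.5, -0.7, -6.3], "grip": 0}, {"slide": [1.7, 0.36, 0.13], "dr": [-0.6, -0.8, -6.4], "grip": 0}, {"slide": [1.66, 0.55, 0.12], "dr": [-0.5, -0.7, -6.4], "grip": 0}, {"slide": [1.58, 0.73, 0.1], "dr": [-0.5, -0.7, -6.4], "grip": 0}, {"slide": [1.49, 0.89, 0.09], "dr": [-0.6, -0.8, -6.4], "grip": 0}, {"slide": [1.38, 1.06, 0.09], "dr": [-0.5, -0.7, -6.4], "grip": 0}, {"slide": [1.26, 1.21, 0.07], "dr": [-0.6, -0.7, -6.4], "grip": 0}]
[550.02403329  15.02139708 330.02027847] [[-0.07   0.998  0.001]
 [ 0.998  0.07   0.   ]
 [ 0.     0.001 -1.   ]]
```

{"api": "play_rows", "payload": {"steps": [{"slide": [-0.4, -1.61, 0.54], "dr": [-0.5, -0.7, -6.4], "grip": 0}, {"slide": [-0.21, -1.65, 0.53], "dr": [-0.6, -0.8, -6.4], "grip": 0}, {"slide": [0, -1.66, 0.51], "dr": [-0.5, -0.7, -6.4], "grip": 0}, {"slide": [0.17, -1.67, 0.49], "dr": [-0.6, -0.7, -6.3], "grip": 0}, {"slide": [0.36, -1.63, 0.48], "dr": [-0.5, -0.8, -6.4], "grip": 0}, {"slide": [0.55, -1.6, 0.45], "dr": [-0.5, -0.7, -6.4], "grip": 0}, {"slide": [0.72, -1.52, 0.44], "dr": [-0.6, -0.7, -6.4], "grip": 0}, {"slide": [0.9, -1.44, 0.41], "dr": [-0.5, -0.7, -6.4], "grip": 0}, {"slide": [1.06, -1.33, 0.38], "dr": [-0.6, -0.8, -6.4], "grip": 0}, {"slide": [1.2, -1.21, 0.36], "dr": [-0.5, -0.7, -6.4], "grip": 0}, {"slide": [1.34, -1.07, 0.33], "dr": [-0.5, -0.7, -6.3], "grip": 0}, {"slide": [1.45, -0.92, 0.3], "dr": [-0.6, -0.8, -6.4], "grip": 0}]}}

```text
t: 4.85
eef_pos: [400.0, -129.5, 338.8]
orientation: [-0.087, 0.985, 0.151, 0.01]
ft_force: [0.7, -0.5, 0.5]
width: 0.2
```

```bash
python3 - <<'E'
from h import *
s=manip.state(); R0=Rq(s["orientation"]); print(s["eef_pos"],s["qpos"])
o,p,Rc=rows(s["eef_pos"],R0,[550,15,330],down(94),12)
show(o,0);print(p,np.round(Rc,3))
E
```

```text
[ 400.04505786 -129.49968986  338.76760041] [-0.42676818  0.09819616  0.071713    1.62373283  0.15613036  2.40479988]
[{"slide": [1.54, -0.75, 0.27], "dr": [-0.5, -0.7, -6.4], "grip": 0}, {"slide": [1.63, -0.57, 0.25], "dr": [-0.6, -0.8, -6.3], "grip": 0}, {"slide": [1.67, -0.39, 0.22], "dr": [-0.5, -0.7, -6.4], "grip": 0}, {"slide": [1.72, -0.2, 0.2], "dr": [-0.6, -0.7, -6.4], "grip": 0}, {"slide": [1.73, -0.02, 0.17], "dr": [-0.5, -0.7, -6.3], "grip": 0}, {"slide": [1.72, 0.18, 0.15], "dr": [-0.5, -0.7, -6.4], "grip": 0}, {"slide": [1.69, 0.36, 0.14], "dr": [-0.6, -0.8, -6.4], "grip": 0}, {"slide": [1.64, 0.55, 0.12], "dr": [-0.5, -0.7, -6.3], "grip": 0}, {"slide": [1.58, 0.73, 0.1], "dr": [-0.5, -0.7, -6.4], "grip": 0}, {"slide": [1.48, 0.89, 0.09], "dr": [-0.6, -0.7, -6.4], "grip": 0}, {"slide": [1.38, 1.06, 0.08], "dr": [-0.5, -0.8, -6.3], "grip": 0}, {"slide": [1.25, 1.2, 0.08], "dr": [-0.6, -0.7, -6.4], "grip": 0}]
[550.02807224  14.95257575 329.97052605] [[-0.07   0.998  0.001]
 [ 0.998  0.07  -0.   ]
 [-0.     0.001 -1.   ]]
```

Tracks exactly as planned.

{"api": "play_rows", "payload": {"steps": [{"slide": [1.55, -0.75, 0.27], "dr": [-0.5, -0.7, -6.4], "grip": 0}, {"slide": [1.6, -0.6, 0.25], "dr": [-0.6, -0.8, -6.3], "grip": 0}, {"slide": [1.7, -0.4, 0.2], "dr": [-0.5, -0.7, -6.4], "grip": 0}, {"slide": [1.7, -0.2, 0.2], "dr": [-0.6, -0.7, -6.4], "grip": 0}, {"slide": [1.7, 0, 0.2], "dr": [-0.5, -0.7, -6.3], "grip": 0}, {"slide": [1.7, 0.2, 0.15], "dr": [-0.5, -0.7, -6.4], "grip": 0}, {"slide": [1.7, 0.35, 0.15], "dr": [-0.6, -0.8, -6.4], "grip": 0}, {"slide": [1.65, 0.55, 0.1], "dr": [-0.5, -0.7, -6.3], "grip": 0}, {"slide": [1.6, 0.75, 0.1], "dr": [-0.5, -0.7, -6.4], "grip": 0}, {"slide": [1.5, 0.9, 0.1], "dr": [-0.6, -0.7, -6.4], "grip": 0}, {"slide": [1.4, 1.05, 0.1], "dr": [-0.5, -0.8, -6.3], "grip": 0}, {"slide": [1.25, 1.2, 0.1], "dr": [-0.6, -0.7, -6.4], "grip": 0}]}}

```text
t: 5.85
eef_pos: [550.9, 14.7, 329.3]
orientation: [0.0, 0.682, 0.732, -0.0]
ft_force: [0.2, 0.1, -0.6]
width: -0.1
```

{"api": "play_rows", "payload": {"steps": [{"slide": [0, 0, 0], "dr": [0, 0, 0], "grip": 0}, {"slide": [0, 0, 0], "dr": [0, 0, 0], "grip": 0}]}}

```text
t: 6.02
eef_pos: [550.3, 14.5, 329.0]
orientation: [-0.0, 0.684, 0.73, -0.0]
ft_force: [-0.3, -0.3, 0.1]
width: 0.1
```

```bash
python3 - <<'E'
from h import *
s=manip.state(); print(s["t"],s["eef_pos"],s["orientation"],s["qpos"],s["width"])
import pickle
im=manip.camera("wrist"); cv2.imwrite("pics/w2.png",im[:,:,::-1])
pickle.dump(s,open("s2.pkl","wb"))
Z=dict(opening=68,rack_left=68,rack_right=68,tap_foot=68,tap_axis=136,lever_tip=135,pin=18,pin_left=18,pin_right=18,cup=68,dish=68)
for n in Z:
    for q in manip.pinpoint(n,"wrist")[:2]: print(n,round(q["confidence"],2),np.round(q["location"],1),np.round(atz("wrist",q["location"],Z[n],s),1))
E
```

```text
6.0167 [550.27384725  14.549826   329.03341912] [-3.71940414e-04  6.83879621e-01  7.29594748e-01 -1.68251555e-04] [2.62769366e-02 2.73926601e-01 2.82698874e-01 1.58033428e+00
 2.83429208e-04 1.53241093e+00] 0.11284768425961655
opening 0.71 [263.8 187.5] [530.2  -6.4  68. ]
opening 0.28 [446.9  50.1] [736.1 172.2  68. ]
rack_left 0.66 [256.7  74.1] [514.9 131.9  68. ]
rack_right 0.49 [261.4 188.1] [527.   -7.5  68. ]
rack_right 0.4 [348.  273.8] [ 658.8 -127.1   68. ]
tap_foot 0.69 [345.4 273.9] [ 655.  -127.5   68. ]
tap_axis 0.72 [357.1 294.5] [ 654.8 -118.3  136. ]
pin 0.66 [270.7 159.7] [536.2  23.7  18. ]
pin_left 0.58 [257.8  72.8] [512.5 138.8  18. ]
pin_right 0.62 [275.6 236. ] [550.6 -95.2  18. ]
pin_right 0.62 [448.3  55.3] [762.9 176.3  18. ]
cup 0.57 [280.7  50.8] [541.9 158.9  68. ]
cup 0.36 [263.1 179.3] [528.7   4.6  68. ]
```

View pics/w2.png

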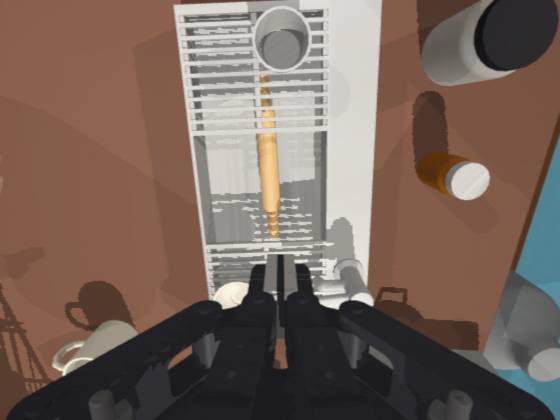

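```bash
python3 - <<'E'
from h import *
im=cv2.imread("pics/w2.png")
cv2.imwrite("pics/w2a.png",cv2.resize(im[110:260,180:380],None,fx=4,fy=4,interpolation=cv2.INTER_CUBIC))
E
```

```text
(no output)
```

View pics/w2a.png

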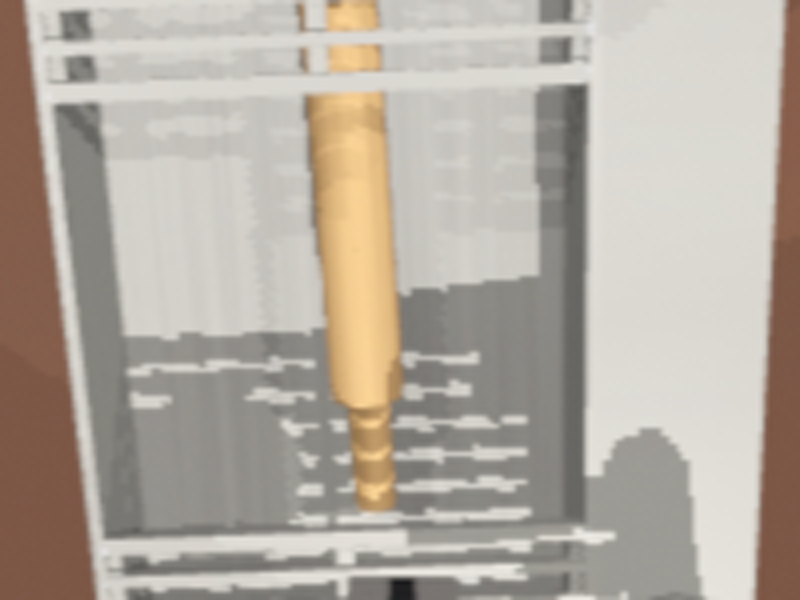

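```bash
python3 - <<'E'
from h import *
import pickle; s=pickle.load(open("s2.pkl","rb"))
c=[atz("wrist",p,68,s)[:2] for p in [(193.25,135.75),(326.25,130.75),(206,245),(326.25,242)]]
t=np.array([[-85,75],[85,75],[-85,-75],[85,-75]],float)
c=np.array(c);print(np.round(c,1))
rot,_=R.align_vectors(np.c_[c-c.mean(0),np.zeros(4)],np.c_[t,np.zeros(4)])
yaw=rot.as_euler("xyz")[2];o=c.mean(0);M=rot.as_matrix()[:2,:2]
print("yaw",np.degrees(yaw),"o",o,"resid",np.round((c-o)@M-t,1))
print("tap",o+M@[117,-125], "lever closed tip",o+M@[117,-210])
for n,px,z in [("end",(273.75,237.5),18),("barrelR",(271.5,210.5),18),("barrel rack",(266.5,134),32),("detL",(257.8,72.8),18),("barrel mid",(269,170),32),]:
    w=atz("wrist",px,z,s)[:2]; print(n,np.round(w,1),np.round((w-o)@M,1))
for n,w in dict(dish=(503,-171),cup=(540,159),lev=(579,-136),axis=(657,-122)).items(): print(n,np.round((np.array(w)-o)@M,1))
E
```

```text
[[437.7  54.8]
 [605.1  71.8]
 [452.8 -94.8]
 [621.7 -79.2]]
yaw 5.746355620261119 o [529.34479901 -11.84779616] resid [[ 0.5  0.5]
 [-1.2  0.7]
 [ 0.5  0.1]
 [ 0.2 -1.3]]
tap [ 658.27245788 -124.50505858] lever closed tip [ 666.78306376 -209.07792414]
end [547.8 -97.9] [  9.7 -87.5]
barrelR [541.8 -53.7] [  8.2 -42.9]
barrel rack [528.8  60.6] [ 6.7 72.1]
detL [512.5 138.8] [ -1.7 151.6]
barrel mid [534.9  11. ] [ 7.8 22.1]
dish [ -42.1 -155.7]
cup [ 27.7 168.9]
lev [  37.  -128.5]
axis [ 116.  -122.4]
```

{"api": "play_rows", "payload": {"steps": [{"slide": [-2.0, 0.45, 2.5], "dr": [0, 0, -2], "grip": 0}, {"slide": [-2.0, 0.45, 3.0], "dr": [0, 0, 0], "grip": 0}, {"slide": [-2.0, 0.45, 3.0], "dr": [0, 0, 0], "grip": 0}, {"slide": [-2.0, 0.45, 3.0], "dr": [0, 0, 0], "grip": 0}, {"slide": [-2.0, 0.45, 3.0], "dr": [0, 0, 0], "grip": 0}, {"slide": [-1.6, 0.45, 2.5], "dr": [0, 0, 0], "grip": 0}, {"slide": [0, 0, 2.0], "dr": [0, 0, 0], "grip": 0}, {"slide": [0, 0, 1.0], "dr": [0, 0, 0], "grip": 0}, {"slide": [0, 0, 0], "dr": [0, 0, 0], "grip": 0}]}}

```text
t: 7.37
eef_pos: [586.5, -98.9, 127.3]
orientation: [-0.002, 0.671, 0.741, -0.001]
ft_force: [-0.2, -0.1, 0.1]
width: 0.1
```

```bash
cat >> h.py <<'E'
YAW=np.radians(5.75);O=np.array([529.3,-11.8]);M=np.array([[np.cos(YAW),-np.sin(YAW)],[np.sin(YAW),np.cos(YAW)]])
def tr(w): return np.r_[(np.array(w)[:2]-O)@M, w[2]]
def tool():
    s=manip.state();return tr(s["eef_pos"])
E
python3 - <<'E'
from h import *
s=manip.state();p=tool();print(s["t"],np.round(p,1),s["ft_force"],np.round(Rq(s["orientation"]),3))
q=p[:2]
for v in [1.4,1.2,1.0,.8,.6,.4,.2,.05,0,-.05]:
    u=np.array([-np.sin(v),-np.cos(v)]);t=np.array([np.cos(v),-np.sin(v)])
    P=np.array([117,-125])+68*u-(8+14.5*abs(t[0])+11*abs(t[1]))*t
    print(v,np.round(P,0),"slide",np.round((P-q)[::-1]/10,2));q=P
im=manip.camera("wrist"); cv2.imwrite("pics/w3.png",im[:,:,::-1])
E
```

```text
7.3667 [ 48.2 -92.4 127.3] [-0.21091368 -0.12028595  0.12316789] [[-0.099  0.995 -0.004]
 [ 0.995  0.099  0.001]
 [ 0.001 -0.004 -1.   ]]
1.4 [  46. -116.] slide [-2.31 -0.19]
1.2 [  45. -128.] slide [-1.22 -0.13]
1.0 [  46. -141.] slide [-1.29  0.11]
0.8 [  50. -154.] slide [-1.31  0.39]
0.6 [  57. -166.] slide [-1.26  0.69]
0.4 [  67. -178.] slide [-1.13  0.99]
0.2 [  80. -187.] slide [-0.91  1.27]
0.05 [  91. -192.] slide [-0.5  1.1]
0 [  94. -193.] slide [-0.12  0.39]
-0.05 [  97. -194.] slide [-0.11  0.29]
```

View pics/w3.png

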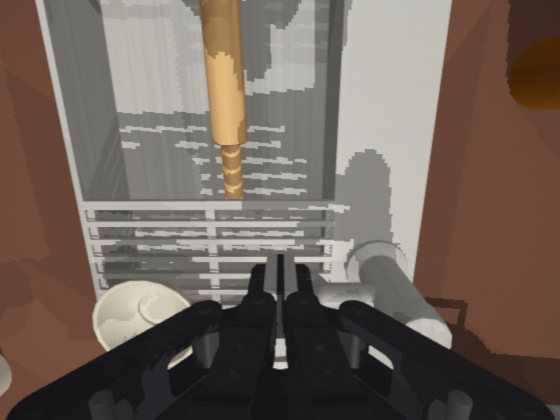

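The fingers are beside the lever's left side (tip at px ~280,270; column at ~380,260, dish at ~145,320 clear). I'll push the lever now.

{"api": "play_rows", "payload": {"steps": [{"slide": [0, 0, 0.7], "dr": [0, 0, 0], "grip": 0}, {"slide": [-1.2, -0.1, 0], "dr": [0, 0, 0], "grip": 0}, {"slide": [-1.1, -0.1, 0], "dr": [0, 0, 0], "grip": 0}, {"slide": [-1.2, -0.1, 0], "dr": [0, 0, 0], "grip": 0}, {"slide": [-1.3, 0.1, 0], "dr": [0, 0, 0], "grip": 0}, {"slide": [-1.3, 0.4, 0], "dr": [0, 0, 0], "grip": 0}, {"slide": [-1.25, 0.7, 0], "dr": [0, 0, 0], "grip": 0}, {"slide": [-1.1, 1.0, 0], "dr": [0, 0, 0], "grip": 0}, {"slide": [-0.9, 1.2, 0], "dr": [0, 0, 0], "grip": 0}, {"slide": [-0.25, 0.5, 0], "dr": [0, 0, 0], "grip": 0}, {"slide": [-0.2, 0.5, 0], "dr": [0, 0, 0], "grip": 0}, {"slide": [0, 0.2, 0], "dr": [0, 0, 0], "grip": 0}]}}

```text
t: 8.42
eef_pos: [640.8, -193.5, 122.3]
orientation: [0.0, 0.671, 0.741, -0.0]
ft_force: [-2.7, -0.8, 0.0]
width: -0.1
```

```bash
python3 - <<'E'
from h import *
s=manip.state();print(s["t"],np.round(tool(),1),s["ft_force"])
im=manip.camera("wrist"); cv2.imwrite("pics/w4.png",im[:,:,::-1])
E
```

```text
8.4167 [  92.8 -191.9  122.3] [-2.72343699 -0.80808237  0.02868343]
```

View pics/w4.png

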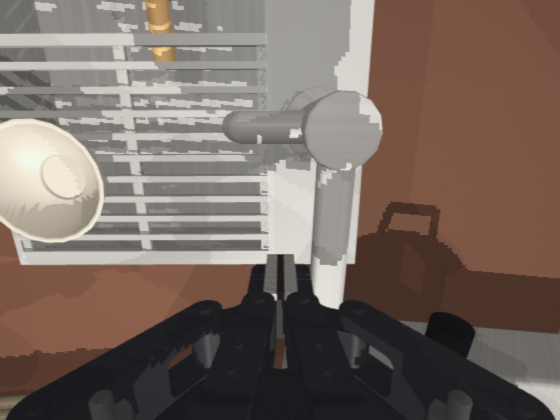

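The lever is now almost parallel to the trough's length (column at 345,130, lever running down to ~325,280). The force is still only the turning force, so I'll nudge it on to the stop.

{"api": "play_rows", "payload": {"steps": [{"slide": [0, 0.2, 0], "dr": [0, 0, 0], "grip": 0}, {"slide": [0, 0.2, 0], "dr": [0, 0, 0], "grip": 0}]}}

```text
t: 8.63
eef_pos: [643.4, -192.1, 122.4]
orientation: [-0.0, 0.671, 0.741, -0.001]
ft_force: [-11.4, -4.5, 1.1]
width: 0.3
```

{"api": "play_rows", "payload": {"steps": [{"slide": [0, 0.2, 0], "dr": [0, 0, 0], "grip": 0}, {"slide": [0, 0.1, 0], "dr": [0, 0, 0], "grip": 0}]}}

```text
t: 8.8
eef_pos: [643.7, -192.1, 122.2]
orientation: [-0.002, 0.671, 0.741, -0.003]
ft_force: [-18.1, -5.1, 6.2]
width: -0.1
```

{"api": "play_rows", "payload": {"steps": [{"slide": [0, -1, 0], "dr": [0, 0, 0], "grip": 0}, {"slide": [0, -1, -1], "dr": [0, 0, 0], "grip": 0}, {"slide": [0, -1, -2.5], "dr": [0, 0, 0], "grip": 0}, {"slide": [0, 0, -3], "dr": [0, 0, 0], "grip": 0}, {"slide": [3.0, -1.0, -2], "dr": [0, 0, 0], "grip": 0}, {"slide": [3.6, -1.1, 0], "dr": [0, 0, 0], "grip": 0.5}, {"slide": [3.6, -1.1, 0], "dr": [0, 0, 0], "grip": 1}, {"slide": [3.6, -1.1, 0], "dr": [0, 0, 0], "grip": 1}, {"slide": [3.5, -1.1, 0], "dr": [0, 0, 0], "grip": 1}, {"slide": [1.6, -0.3, 0], "dr": [0, 0, 0], "grip": 1}, {"slide": [0, 0, 0], "dr": [0, 0, 0], "grip": 1}]}}

```text
t: 9.72
eef_pos: [540.8, -9.0, 209.2]
orientation: [0.0, 0.67, 0.743, 0.001]
ft_force: [-0.2, -0.3, -0.2]
width: 72.3
```

```bash
python3 - <<'E'
from h import *
s=manip.state();print(s["t"],np.round(tool(),1),s["ft_force"],s["width"])
im=manip.camera("wrist"); cv2.imwrite("pics/w5.png",im[:,:,::-1])
im=manip.camera("top")[120:270,180:380,::-1]; cv2.imwrite("pics/t5.png",cv2.resize(im,None,fx=4,fy=4,interpolation=cv2.INTER_CUBIC))
import pickle; pickle.dump(s,open("s5.pkl","wb"))
for n,z in dict(pin=18,pin_left=18,pin_right=18,dish=68,cup=68).items():
    for q in manip.pinpoint(n,"wrist")[:1]: print(n,round(q["confidence"],2),np.round(q["location"],1),np.round(tr(atz("wrist",q["location"],z,s)),1))
E
```

```text
9.7167 [ 11.7   1.6 209.2] [-0.18325396 -0.26226362 -0.16749445] 72.25743589785418
pin 0.88 [274.7 153.5] [ 6.7 35.6 18. ]
pin_left 0.76 [269.9  30.1] [  2.4 152.1  18. ]
pin_right 0.84 [279.  257.5] [ 11.5 -86.3  18. ]
dish 0.8 [231.1 332.8] [ -40.6 -152.5   68. ]
```

View pics/w5.png

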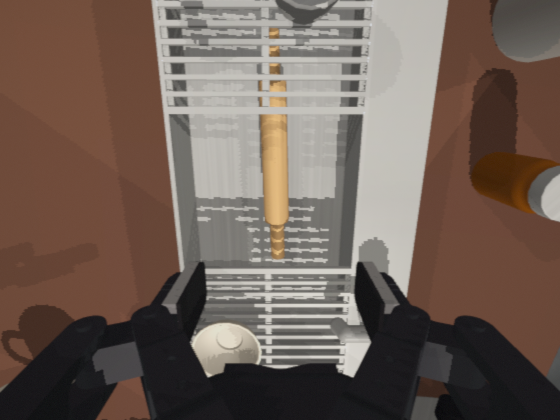

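View pics/t5.png

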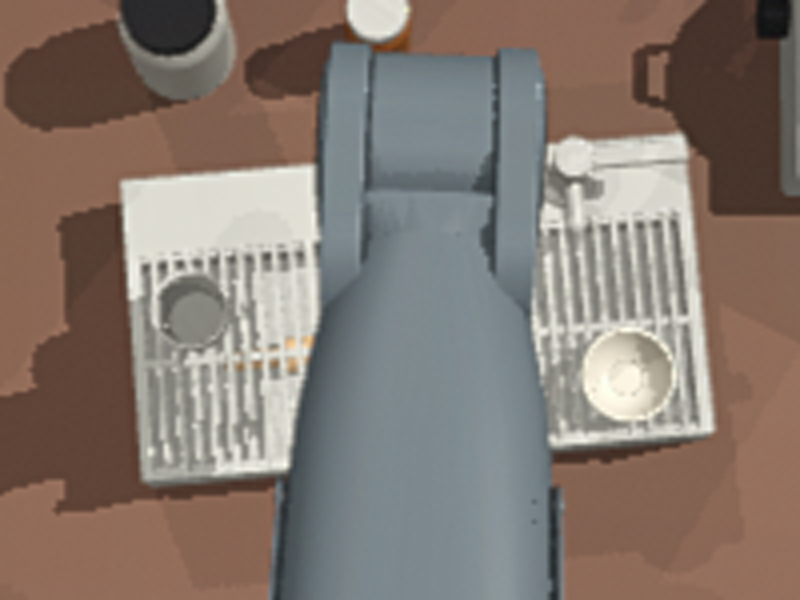

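```bash
cat > plan.py <<'E'
from h import *
SG=-35; DEP=10  # grasp along pin, TCP beyond pin axis
B0=10           # lean right at grasp (deg, + about x')
def pose(yc,zc,al,x=8.5,yawoff=1.5):
    """pin centre y',z, tilt al deg (right end up) -> tool world pose"""
    a=np.radians(al); ax=np.array([np.cos(a),-np.sin(a)]) # toward left end (y,z)
    G=np.array([yc,zc])+SG*ax
    ph=np.radians(B0-al); tz=np.array([np.sin(ph),-np.cos(ph)])
    T=G+DEP*tz
    w=O+M@[x+(-0.026)*(T[0]+2),T[0]]
    base=down(95.75+yawoff)
    return np.r_[w,T[1]], base@R.from_euler("y",np.degrees(ph),degrees=True).as_matrix()
def dist(yc,zc,al):
    a=np.radians(al); ax=np.array([np.cos(a),-np.sin(a)]); n=np.array([np.sin(a),np.cos(a)])
    s=np.linspace(-120,120,481); r=np.where(abs(s)<=75,14,8)
    P=np.concatenate([np.array([yc,zc])+np.outer(s,ax)+np.outer(k*r,n) for k in np.linspace(-1,1,9)])
    def box(y0,y1,z0,z1):
        dy=np.maximum(np.maximum(y0-P[:,0],P[:,0]-y1),0);dz=np.maximum(np.maximum(z0-P[:,1],P[:,1]-z1),0);return np.hypot(dy,dz).min()
    floor=P[:,1].min()-4 ; wall=215-P[:,0].max() if P[:,1].min()<68 else 99
    return [round(v,1) for v in (box(75,215,62,68),box(-215,-75,62,68),floor,wall,box(-190,-118,68,96))]
KF=[(33,18,0),(52,24,0),(50,50,16),(42,53,17),(24,59,20),(0,70,23),(-30,83,24),(-60,97,25),(-75,130,25),(-60,200,20)]
if __name__=="__main__":
    for (a,b) in zip(KF[:-1],KF[1:]):
        m=np.min([dist(*(np.array(a)+(np.array(b)-a)*t)) for t in np.linspace(0,1,15)],0)
        p,Rm=pose(*b); e=120*np.sin(np.radians(b[2]))
        print(b,"min[rackL,rackR,floor,wall,dish]",m,"ends",round(b[1]-e),round(b[1]+e),"tcp",np.round(tr(p),0))
E
python3 plan.py; python3 - <<'E'
from h import *
import pickle;s=pickle.load(open("s5.pkl","rb"))
for px,z in [((276,222),18),((274,112),32),((275.5,165),32)]: print(np.round(tr(atz("wrist",px,z,s)),1))
E
```

```text
(52, 24, 0) min[rackL,rackR,floor,wall,dish] [24.  30.8  0.  43.  52.2] ends 24 24 tcp [ 8. 19. 14.]
(50, 50, 16) min[rackL,rackR,floor,wall,dish] [ 4.4  6.6  5.2 43.  49.8] ends 17 83 tcp [ 8. 15. 50.]
(42, 53, 17) min[rackL,rackR,floor,wall,dish] [ 4.3 10.3  5.2 47.4 42.9] ends 18 88 tcp [ 8.  7. 53.]
(24, 59, 20) min[rackL,rackR,floor,wall,dish] [ 4.3 11.9  6.3 55.9 26.5] ends 18 100 tcp [  9. -11.  61.]
(0, 70, 23) min[rackL,rackR,floor,wall,dish] [ 6.3 15.8  6.4 75.5 13.4] ends 23 117 tcp [  9. -34.  74.]
(-30, 83, 24) min[rackL,rackR,floor,wall,dish] [  7.9  17.1  11.7 101.4  14.2] ends 34 132 tcp [ 10. -64.  88.]
(-60, 97, 25) min[rackL,rackR,floor,wall,dish] [ 15.5  18.   22.9 132.1  10.5] ends 46 148 tcp [ 11. -94. 102.]
(-75, 130, 25) min[rackL,rackR,floor,wall,dish] [24.4 18.6 35.  99.  11.4] ends 79 181 tcp [  11. -109.  135.]
(-60, 200, 20) min[rackL,rackR,floor,wall,dish] [42.2 42.2 68.  99.  35. ] ends 159 241 tcp [ 11. -95. 202.]
[  8.  -41.8  18. ]
[ 6.3 77.7 32. ]
[ 7.7 25.6 32. ]
```

```bash
sed -i 's/^KF=.*/KF=[(33,18,0),(52,24,0),(50,50,16),(42,53,17),(24,59,20),(0,70,23),(-20,88,30),(-32,118,35),(-35,160,32),(-35,215,14)]/' plan.py; python3 plan.py; python3 - <<'E'
from plan import *
s=manip.state(); R0=Rq(s["orientation"])
p1,R1=pose(33,18,0)
print(tr(p1),p1)
pu=p1+[0,0,60]
o,p,Rc=rows(s["eef_pos"],R0,pu,R1,5); show(o,1)
o,p,Rc=rows(p,Rc,p1,R1,4); show(o,1); print(p,p1)
E
```

```text
(52, 24, 0) min[rackL,rackR,floor,wall,dish] [24.  30.8  0.  43.  52.2] ends 24 24 tcp [ 8. 19. 14.]
(50, 50, 16) min[rackL,rackR,floor,wall,dish] [ 4.4  6.6  5.2 43.  49.8] ends 17 83 tcp [ 8. 15. 50.]
(42, 53, 17) min[rackL,rackR,floor,wall,dish] [ 4.3 10.3  5.2 47.4 42.9] ends 18 88 tcp [ 8.  7. 53.]
(24, 59, 20) min[rackL,rackR,floor,wall,dish] [ 4.3 11.9  6.3 55.9 26.5] ends 18 100 tcp [  9. -11.  61.]
(0, 70, 23) min[rackL,rackR,floor,wall,dish] [ 6.3 15.8  6.4 75.5 13.4] ends 23 117 tcp [  9. -34.  74.]
(-20, 88, 30) min[rackL,rackR,floor,wall,dish] [  7.9  17.1  11.7 101.4  14.2] ends 28 148 tcp [ 10. -54.  96.]
(-32, 118, 35) min[rackL,rackR,floor,wall,dish] [  7.5  30.8  17.1 127.1  31.3] ends 49 187 tcp [ 10. -65. 129.]
(-35, 160, 32) min[rackL,rackR,floor,wall,dish] [ 4.1 51.6 38.6 99.  53.3] ends 96 224 tcp [ 10. -68. 169.]
(-35, 215, 14) min[rackL,rackR,floor,wall,dish] [25.  85.2 85.6 99.  84.3] ends 186 244 tcp [ 10. -70. 213.]
[ 8.45485147 -0.26351822  8.15192247] [537.73871242 -11.21511716   8.15192247]
[{"slide": [0.05, -0.09, 2.79], "dr": [0.0, 2.0, -0.3], "grip": 1}, {"slide": [-0.05, -0.09, 2.78], "dr": [0.1, 2.0, -0.3], "grip": 1}, {"slide": [-0.15, -0.09, 2.79], "dr": [0.0, 2.0, -0.4], "grip": 1}, {"slide": [-0.24, -0.08, 2.77], "dr": [0.0, 2.0, -0.3], "grip": 1}, {"slide": [-0.34, -0.09, 2.77], "dr": [0.1, 2.0, -0.3], "grip": 1}]
[{"slide": [-0.26, 0.0, 1.48], "dr": [-0.0, -0.0, -0.0], "grip": 1}, {"slide": [-0.26, 0.0, 1.48], "dr": [-0.0, -0.0, -0.0], "grip": 1}, {"slide": [-0.26, 0.0, 1.47], "dr": [-0.0, -0.0, -0.0], "grip": 1}, {"slide": [-0.26, 0.0, 1.48], "dr": [-0.0, -0.0, -0.0], "grip": 1}]
[537.71221128 -11.23671442   8.1521845 ] [537.73871242 -11.21511716   8.15192247]
```

{"api": "play_rows", "payload": {"steps": [{"slide": [0.05, -0.1, 2.8], "dr": [0, 2, -0.3], "grip": 1}, {"slide": [-0.05, -0.1, 2.8], "dr": [0, 2, -0.3], "grip": 1}, {"slide": [-0.15, -0.1, 2.8], "dr": [0, 2, -0.4], "grip": 1}, {"slide": [-0.25, -0.1, 2.75], "dr": [0, 2, -0.3], "grip": 1}, {"slide": [-0.35, -0.1, 2.75], "dr": [0, 2, -0.3], "grip": 1}, {"slide": [-0.26, 0, 1.5], "dr": [0, 0, 0], "grip": 1}, {"slide": [-0.26, 0, 1.5], "dr": [0, 0, 0], "grip": 1}, {"slide": [-0.26, 0, 1.45], "dr": [0, 0, 0], "grip": 1}, {"slide": [-0.26, 0, 1.45], "dr": [0, 0, 0], "grip": 1}, {"slide": [0, 0, 0], "dr": [0, 0, 0], "grip": 1}, {"slide": [0, 0, 0], "dr": [0, 0, 0], "grip": 1}]}}

```text
t: 10.98
eef_pos: [536.7, -11.1, 7.7]
orientation: [-0.065, 0.659, 0.747, 0.058]
ft_force: [-0.2, -0.5, -0.5]
width: 85.3
```

```bash
python3 - <<'E'
from h import *
s=manip.state();print(s["t"],np.round(tool(),1),s["ft_force"],s["width"],s["qpos"],np.round(Rq(s["orientation"]),3))
im=manip.camera("wrist"); cv2.imwrite("pics/w6.png",im[:,:,::-1])
im=manip.camera("side")[160:320,190:350,::-1]; cv2.imwrite("pics/s6.png",cv2.resize(im,None,fx=3.5,fy=3.5,interpolation=cv2.INTER_CUBIC))
E
```

```text
10.9833 [ 7.5 -0.   7.7] [-0.22462718 -0.4878571  -0.45856481] 85.31222959351366 [-0.11757336  0.45761186 -0.31997453  0.83501149  0.17011412  1.32330566] [[-0.124  0.992 -0.021]
 [ 0.977  0.126  0.173]
 [ 0.174  0.001 -0.985]]
```

View pics/w6.png

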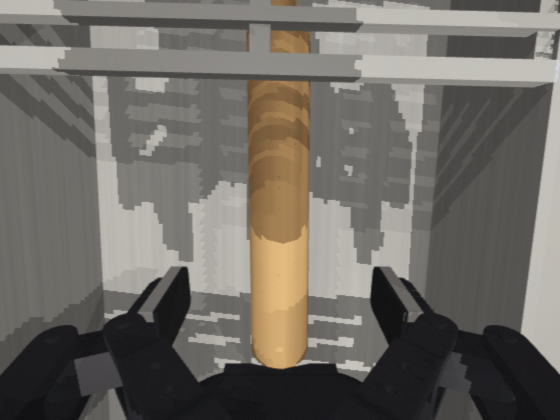

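View pics/s6.png

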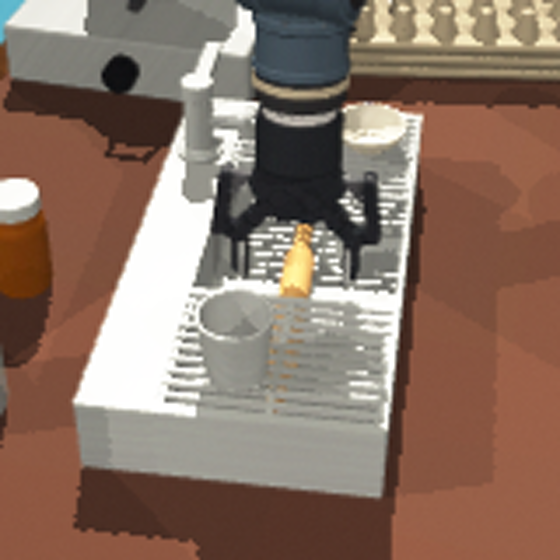

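The open fingers straddle the barrel, which is centred at column ~280. Closing now.

{"api": "play_rows", "payload": {"force": 90, "steps": [{"slide": [0, 0, 0], "dr": [0, 0, 0], "grip": 0}, {"slide": [0, 0, 0], "dr": [0, 0, 0], "grip": 0}, {"slide": [0, 0, 0], "dr": [0, 0, 0], "grip": 0}, {"slide": [0, 0, 0], "dr": [0, 0, 0], "grip": 0}, {"slide": [0, 0, 0], "dr": [0, 0, 0], "grip": 0}, {"slide": [0, 0, 0], "dr": [0, 0, 0], "grip": 0}, {"slide": [0, 0, 0], "dr": [0, 0, 0], "grip": 0}, {"slide": [0, 0, 0], "dr": [0, 0, 0], "grip": 0}]}}

```text
t: 11.75
eef_pos: [537.5, -10.5, 9.0]
orientation: [-0.064, 0.658, 0.748, 0.059]
ft_force: [-2.2, -0.3, 6.7]
width: 25.0
```

```bash
python3 - <<'E'
from plan import *
s=manip.state();print(s["t"],np.round(tool(),1),s["ft_force"],s["width"])
im=manip.camera("wrist"); cv2.imwrite("pics/w7.png",im[:,:,::-1])
p1,R1=pose(52,24,0)
o,p,Rc=rows(s["eef_pos"],Rq(s["orientation"]),p1,R1,4); show(o,0)
p1,R1=pose(50,50,16)
o,p,Rc=rows(p,Rc,p1,R1,6); show(o,0)
E
```

```text
11.75 [8.3 0.4 9. ] [-2.22752508 -0.28540877  6.66186708] 24.951948418978127
[{"slide": [0.47, 0.01, -0.05], "dr": [0.1, 0.0, 0.0], "grip": 0}, {"slide": [0.48, 0.0, -0.05], "dr": [0.0, 0.0, 0.0], "grip": 0}, {"slide": [0.47, 0.01, -0.04], "dr": [0.1, 0.0, 0.1], "grip": 0}, {"slide": [0.47, 0.0, -0.05], "dr": [0.0, 0.0, -0.0], "grip": 0}]
[{"slide": [0.05, 0.0, -0.59], "dr": [-0.0, -2.7, -0.0], "grip": 0}, {"slide": [0.02, 0.0, -0.6], "dr": [-0.0, -2.6, -0.0], "grip": 0}, {"slide": [-0.01, 0.0, -0.59], "dr": [-0.0, -2.7, -0.0], "grip": 0}, {"slide": [-0.04, 0.0, -0.6], "dr": [-0.0, -2.7, -0.0], "grip": 0}, {"slide": [-0.06, 0.0, -0.59], "dr": [-0.0, -2.6, -0.0], "grip": 0}, {"slide": [-0.09, 0.0, -0.59], "dr": [-0.0, -2.7, -0.0], "grip": 0}]
```

View pics/w7.png

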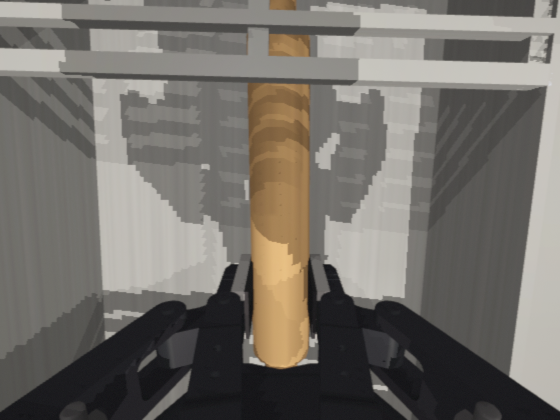

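{"api": "play_rows", "payload": {"steps": [{"slide": [0.15, 0, -0.3], "dr": [0, 0, 0], "grip": 0}, {"slide": [0.5, 0, -0.2], "dr": [0, 0, 0], "grip": 0}, {"slide": [0.5, 0, 0], "dr": [0, 0, 0], "grip": 0}, {"slide": [0.5, 0, 0.1], "dr": [0, 0, 0], "grip": 0}, {"slide": [0.3, 0, 0.1], "dr": [0, 0, 0], "grip": 0}, {"slide": [0, 0, 0], "dr": [0, 0, 0], "grip": 0}, {"slide": [0, 0, 0], "dr": [0, 0, 0], "grip": 0}]}}

```text
t: 12.38
eef_pos: [534.6, 8.4, 14.4]
orientation: [-0.065, 0.658, 0.748, 0.059]
ft_force: [-0.7, -0.2, -2.0]
width: 24.7
```

```bash
python3 - <<'E'
from plan import *
s=manip.state();print(s["t"],np.round(tool(),1),s["ft_force"],s["ft_torque"],s["width"])
im=manip.camera("wrist"); cv2.imwrite("pics/w8.png",im[:,:,::-1])
im=manip.camera("side")[160:320,190:350,::-1]; cv2.imwrite("pics/s8.png",cv2.resize(im,None,fx=3.5,fy=3.5,interpolation=cv2.INTER_CUBIC))
p,Rc=s["eef_pos"],Rq(s["orientation"])
print(tr(pose(52,24,0)[0]))
for k,n in [((50,50,16),6),((42,53,17),2),((24,59,20),4)]:
  p1,R1=pose(*k)
  o,p,Rc=rows(p,Rc,p1,R1,n); show(o,0)
E
```

```text
12.3833 [ 7.3 19.5 14.4] [-0.65625113 -0.17686197 -1.96030463] [-0.25164458 -0.0263296  -0.04453147] 24.71810791247189
[ 7.96085147 18.73648178 14.15192247]
[{"slide": [0.03, 0.01, -0.59], "dr": [0.0, -2.7, 0.0], "grip": 0}, {"slide": [0.01, 0.01, -0.59], "dr": [0.0, -2.6, 0.0], "grip": 0}, {"slide": [-0.03, 0.02, -0.59], "dr": [0.1, -2.7, 0.0], "grip": 0}, {"slide": [-0.05, 0.01, -0.59], "dr": [-0.0, -2.7, 0.1], "grip": 0}, {"slide": [-0.07, 0.01, -0.59], "dr": [0.0, -2.6, -0.0], "grip": 0}, {"slide": [-0.11, 0.01, -0.58], "dr": [0.0, -2.7, -0.0], "grip": 0}]
[{"slide": [-0.42, 0.0, -0.14], "dr": [0.0, -0.5, -0.0], "grip": 0}, {"slide": [-0.41, 0.0, -0.13], "dr": [0.0, -0.5, -0.0], "grip": 0}]
[{"slide": [-0.47, 0.0, -0.14], "dr": [0.0, -0.8, -0.0], "grip": 0}, {"slide": [-0.47, 0.0, -0.13], "dr": [0.0, -0.7, -0.0], "grip": 0}, {"slide": [-0.48, 0.0, -0.13], "dr": [0.0, -0.8, -0.0], "grip": 0}, {"slide": [-0.47, 0.0, -0.12], "dr": [0.0, -0.7, -0.0], "grip": 0}]
```

View pics/w8.png

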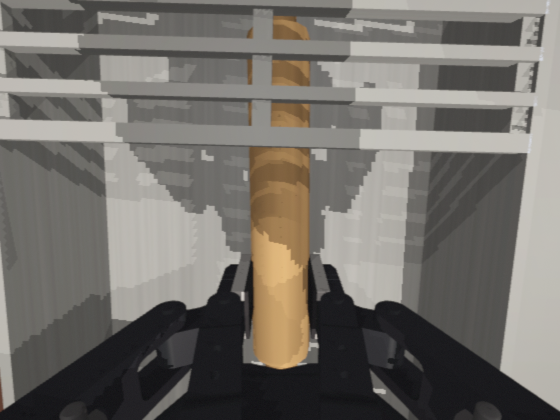

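View pics/s8.png

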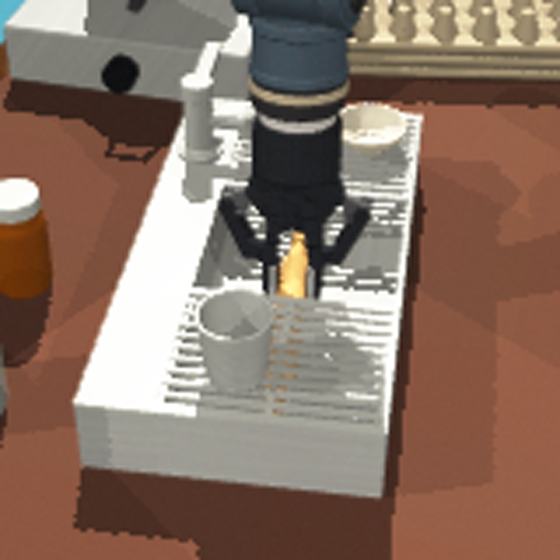

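The pin moved with the gripper (same place between the pads), and the rack now sits lower in the frame. Next I'll tilt it.

{"api": "play_rows", "payload": {"steps": [{"slide": [0, 0, -0.6], "dr": [0, -2.7, 0], "grip": 0}, {"slide": [0, 0, -0.6], "dr": [0, -2.6, 0], "grip": 0}, {"slide": [0, 0, -0.6], "dr": [0, -2.7, 0], "grip": 0}, {"slide": [-0.05, 0, -0.6], "dr": [0, -2.7, 0], "grip": 0}, {"slide": [-0.1, 0, -0.6], "dr": [0, -2.6, 0], "grip": 0}, {"slide": [-0.1, 0, -0.6], "dr": [0, -2.7, 0], "grip": 0}, {"slide": [0, 0, 0], "dr": [0, 0, 0], "grip": 0}]}}

```text
t: 13.07
eef_pos: [535.8, 4.2, 51.4]
orientation: [0.041, 0.659, 0.75, -0.034]
ft_force: [0.4, 0.3, -0.8]
width: 25.1
```

```bash
python3 - <<'E'
from plan import *
s=manip.state();print(s["t"],np.round(tool(),1),s["ft_force"],s["ft_torque"],s["width"])
im=manip.camera("wrist"); cv2.imwrite("pics/w9.png",im[:,:,::-1])
im=manip.camera("side")[160:320,190:350,::-1]; cv2.imwrite("pics/s9.png",cv2.resize(im,None,fx=3.5,fy=3.5,interpolation=cv2.INTER_CUBIC))
p,Rc=s["eef_pos"],Rq(s["orientation"])
print(tr(pose(50,50,16)[0]))
for k,n in [((42,53,17),2),((24,59,20),4)]:
  p1,R1=pose(*k)
  o,p,Rc=rows(p,Rc,p1,R1,n); show(o,0)
E
```

```text
13.0667 [ 8.  15.2 51.4] [ 0.37983792  0.28646958 -0.77686273] [0.09069911 0.00126978 0.05430304] 25.106615895323436
[ 8.04992554 15.31055601 49.7020885 ]
[{"slide": [-0.4, 0.0, -0.05], "dr": [0.1, -0.4, 0.0], "grip": 0}, {"slide": [-0.41, 0.0, -0.05], "dr": [0.2, -0.5, 0.1], "grip": 0}]
[{"slide": [-0.47, 0.0, -0.14], "dr": [-0.0, -0.7, -0.0], "grip": 0}, {"slide": [-0.47, 0.0, -0.13], "dr": [-0.0, -0.8, -0.0], "grip": 0}, {"slide": [-0.47, 0.0, -0.13], "dr": [-0.0, -0.7, -0.0], "grip": 0}, {"slide": [-0.47, 0.0, -0.12], "dr": [-0.0, -0.8, -0.0], "grip": 0}]
```

View pics/w9.png

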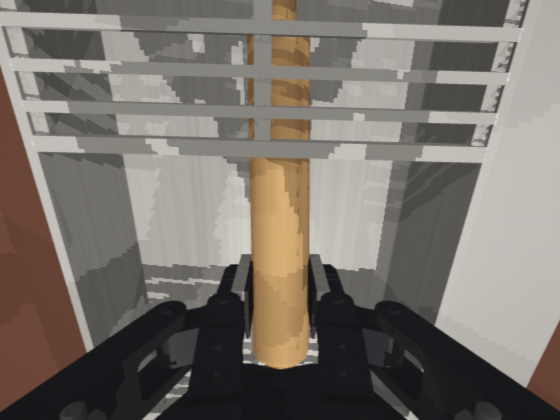

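View pics/s9.png

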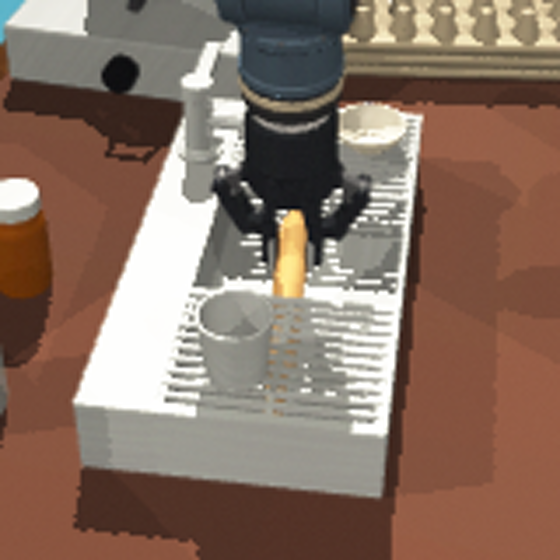

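The pin is tilted in the hand with no contact force. Next I'll draw it along its axis.

{"api": "play_rows", "payload": {"steps": [{"slide": [-0.4, 0, 0], "dr": [0.1, -0.4, 0], "grip": 0}, {"slide": [-0.4, 0, -0.05], "dr": [0.1, -0.5, 0], "grip": 0}, {"slide": [-0.45, 0, -0.15], "dr": [0, -0.7, 0], "grip": 0}, {"slide": [-0.45, 0, -0.15], "dr": [0, -0.8, 0], "grip": 0}, {"slide": [-0.5, 0, -0.15], "dr": [0, -0.7, 0], "grip": 0}, {"slide": [-0.5, 0, -0.1], "dr": [0, -0.8, 0], "grip": 0}, {"slide": [0, 0, 0], "dr": [0, 0, 0], "grip": 0}, {"slide": [0, 0, 0], "dr": [0, 0, 0], "grip": 0}]}}

```text
t: 13.83
eef_pos: [538.7, -22.4, 60.1]
orientation: [0.065, 0.658, 0.748, -0.057]
ft_force: [0.1, -0.1, -1.1]
width: 25.1
```

```bash
python3 - <<'E'
from plan import *
s=manip.state();print(s["t"],np.round(tool(),1),s["ft_force"],s["ft_torque"],s["width"])
im=manip.camera("wrist"); cv2.imwrite("pics/w10.png",im[:,:,::-1])
im=manip.camera("side")[160:320,190:350,::-1]; cv2.imwrite("pics/s10.png",cv2.resize(im,None,fx=3.5,fy=3.5,interpolation=cv2.INTER_CUBIC))
p,Rc=s["eef_pos"],Rq(s["orientation"])
print(tr(pose(24,59,20)[0]))
for k,n in [((0,70,23),4),((-20,88,30),4),((-34,118,35),4)]:
  p1,R1=pose(*k)
  o,p,Rc=rows(p,Rc,p1,R1,n); show(o,0)
E
```

```text
13.8333 [  8.2 -11.5  60.1] [ 0.13988375 -0.0891168  -1.07059119] [ 0.13440473  0.04625734 -0.00210591] 25.09580237333773
[  8.72426881 -10.6257235   61.12262749]
[{"slide": [-0.63, 0.01, -0.24], "dr": [-0.0, -0.8, 0.0], "grip": 0}, {"slide": [-0.63, 0.01, -0.24], "dr": [-0.0, -0.8, 0.0], "grip": 0}, {"slide": [-0.63, 0.02, -0.22], "dr": [-0.0, -0.7, 0.0], "grip": 0}, {"slide": [-0.63, 0.01, -0.22], "dr": [-0.0, -0.8, 0.0], "grip": 0}]
[{"slide": [-0.6, -0.0, -0.43], "dr": [-0.0, -1.8, 0.0], "grip": 0}, {"slide": [-0.6, -0.0, -0.41], "dr": [-0.0, -1.7, 0.0], "grip": 0}, {"slide": [-0.62, -0.0, -0.4], "dr": [-0.0, -1.8, 0.0], "grip": 0}, {"slide": [-0.64, -0.0, -0.37], "dr": [-0.0, -1.7, 0.0], "grip": 0}]
[{"slide": [-0.59, -0.0, -0.66], "dr": [-0.0, -1.3, 0.0], "grip": 0}, {"slide": [-0.6, -0.0, -0.65], "dr": [-0.0, -1.2, 0.0], "grip": 0}, {"slide": [-0.62, -0.0, -0.63], "dr": [-0.0, -1.3, 0.0], "grip": 0}, {"slide": [-0.64, -0.0, -0.62], "dr": [-0.0, -1.2, 0.0], "grip": 0}]
```

View pics/w10.png

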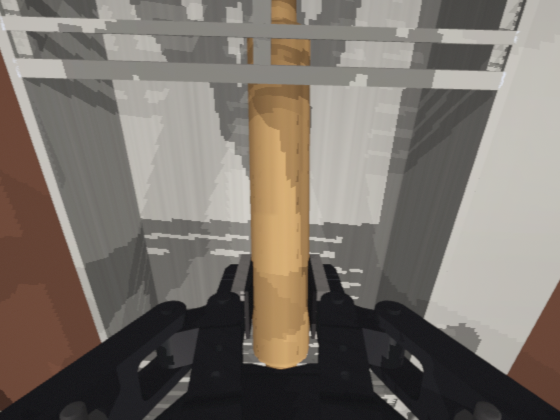

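View pics/s10.png

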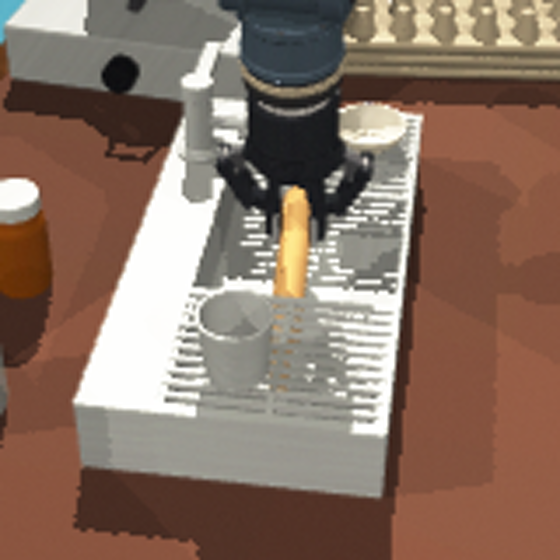

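{"api": "play_rows", "payload": {"steps": [{"slide": [-0.63, 0, -0.24], "dr": [0, -0.8, 0], "grip": 0}, {"slide": [-0.63, 0, -0.24], "dr": [0, -0.8, 0], "grip": 0}, {"slide": [-0.63, 0, -0.22], "dr": [0, -0.7, 0], "grip": 0}, {"slide": [-0.63, 0, -0.22], "dr": [0, -0.8, 0], "grip": 0}, {"slide": [-0.6, 0, -0.43], "dr": [0, -1.8, 0], "grip": 0}, {"slide": [-0.6, 0, -0.4], "dr": [0, -1.7, 0], "grip": 0}, {"slide": [-0.6, 0, -0.4], "dr": [0, -1.8, 0], "grip": 0}, {"slide": [-0.65, 0, -0.4], "dr": [0, -1.7, 0], "grip": 0}, {"slide": [0, 0, 0], "dr": [0, 0, 0], "grip": 0}]}}

```text
t: 14.68
eef_pos: [544.5, -64.5, 97.2]
orientation: [0.131, 0.651, 0.739, -0.115]
ft_force: [0.7, 0.0, -1.3]
width: 25.3
```

```bash
python3 - <<'E'
from plan import *
s=manip.state();print(s["t"],np.round(tool(),1),s["ft_force"],s["ft_torque"],s["width"])
im=manip.camera("wrist"); cv2.imwrite("pics/w11.png",im[:,:,::-1])
p,Rc=s["eef_pos"],Rq(s["orientation"])
print(tr(pose(-20,88,30)[0]))
for k,n in [((-38,118,35),4),((-45,160,35),3),((-45,225,15),4)]:
  p1,R1=pose(*k); print(k,dist(*k))
  o,p,Rc=rows(p,Rc,p1,R1,n); show(o,0)
E
```

```text
14.6833 [  9.8 -53.9  97.2] [ 0.70637032  0.01915245 -1.29332741] [0.38698025 0.0727528  0.05627041] 25.32158344075336
[  9.84500835 -53.73109057  96.10307379]
(-38, 118, 35) [np.float64(11.9), np.float64(48.2), np.float64(38.6), np.float64(150.1), np.float64(49.9)]
[{"slide": [-0.67, 0.0, -0.6], "dr": [0.0, -1.2, 0.0], "grip": 0}, {"slide": [-0.69, 0.0, -0.59], "dr": [0.0, -1.2, 0.0], "grip": 0}, {"slide": [-0.69, 0.0, -0.57], "dr": [0.0, -1.3, 0.0], "grip": 0}, {"slide": [-0.71, 0.01, -0.56], "dr": [0.0, -1.2, 0.0], "grip": 0}]
(-45, 160, 35) [np.float64(31.1), np.float64(78.6), np.float64(80.6), 99, np.float64(80.3)]
[{"slide": [-0.8, -0.0, -1.17], "dr": [0.0, 0.0, 0.0], "grip": 0}, {"slide": [-0.81, -0.0, -1.17], "dr": [0.0, 0.0, 0.0], "grip": 0}, {"slide": [-0.8, -0.0, -1.17], "dr": [0.0, 0.0, 0.0], "grip": 0}]
(-45, 225, 15) [np.float64(118.4), np.float64(145.4), np.float64(182.2), 99, np.float64(129.5)]
[{"slide": [-0.6, -0.0, -1.18], "dr": [0.0, 5.0, 0.0], "grip": 0}, {"slide": [-0.5, -0.0, -1.24], "dr": [0.0, 5.0, 0.0], "grip": 0}, {"slide": [-0.39, -0.0, -1.27], "dr": [0.0, 5.0, 0.0], "grip": 0}, {"slide": [-0.27, -0.0, -1.29], "dr": [0.0, 5.0, 0.0], "grip": 0}]
```

View pics/w11.png

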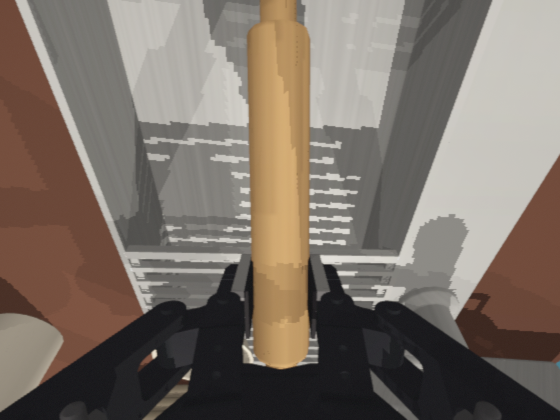

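The barrel has come out from under the left rack and the grip hasn't changed. I'll lift it the rest of the way.

{"api": "play_rows", "payload": {"steps": [{"slide": [-0.7, 0, -0.6], "dr": [0, -1.2, 0], "grip": 0}, {"slide": [-0.7, 0, -0.6], "dr": [0, -1.2, 0], "grip": 0}, {"slide": [-0.7, 0, -0.55], "dr": [0, -1.3, 0], "grip": 0}, {"slide": [-0.7, 0, -0.55], "dr": [0, -1.2, 0], "grip": 0}, {"slide": [-0.8, 0, -1.2], "dr": [0, 0, 0], "grip": 0}, {"slide": [-0.8, 0, -1.2], "dr": [0, 0, 0], "grip": 0}, {"slide": [-0.8, 0, -1.2], "dr": [0, 0, 0], "grip": 0}, {"slide": [-0.6, 0, -1.2], "dr": [0, 4, 0], "grip": 0}, {"slide": [-0.5, 0, -1.2], "dr": [0, 4, 0], "grip": 0}, {"slide": [-0.4, 0, -1.3], "dr": [0, 4, 0], "grip": 0}, {"slide": [-0.3, 0, -1.3], "dr": [0, 4, 0], "grip": 0}, {"slide": [0, 0, -1], "dr": [0, 2, 0], "grip": 0}]}}

```text
t: 15.73
eef_pos: [547.4, -88.3, 236.2]
orientation: [0.045, 0.66, 0.749, -0.039]
ft_force: [0.9, 0.4, -2.1]
width: 25.2
```

{"api": "play_rows", "payload": {"steps": [{"slide": [0, 0, 0], "dr": [0, 0, 0], "grip": 0}, {"slide": [0, 0, 0], "dr": [0, 0, 0], "grip": 0}, {"slide": [0, 0, 0], "dr": [0, 0, 0], "grip": 0}, {"slide": [0, 0, 0], "dr": [0, 0, 0], "grip": 0}, {"slide": [0, 0, 0], "dr": [0, 0, 0], "grip": 0}, {"slide": [0, 0, 0], "dr": [0, 0, 0], "grip": 0}]}}

```text
t: 16.23
eef_pos: [546.7, -86.8, 233.3]
orientation: [0.045, 0.659, 0.749, -0.04]
ft_force: [0.0, 0.2, -1.2]
width: 25.1
```

```bash
python3 - <<'E'
from plan import *
s=manip.state();print(s["t"],np.round(tool(),1),s["ft_force"],s["width"],np.round(s["qd"],3))
Rm=Rq(s["orientation"]); G=s["eef_pos"]-Rm[:,2]*10
tx=R.from_euler("y",-B0,degrees=True).as_matrix()[:,0]; ax=Rm@tx
L=G+ax*(120-SG);Rr=G+ax*(-120-SG);print("expected ends",L,Rr)
for c in ("wrist","side","top"):
  im=manip.camera(c)[:,:,::-1].copy()
  for n,P in (("pin_left",L),("pin_right",Rr)):
    e=proj(c,P,s)
    r=manip.pinpoint(n,c)[:1]; print(c,n,"pred",np.round(e),[(round(q["confidence"],2),np.round(q["location"])) for q in r])
  cv2.imwrite(f"pics/{c}12.png",im)
for n in ("lever_tip","tap_axis","cup","dish"):
  z=dict(lever_tip=135,tap_axis=136,cup=68,dish=68)[n]
  for c in ("side","top"):
    for q in manip.pinpoint(n,c)[:1]: print(n,c,round(q["confidence"],2),np.round(tr(atz(c,q["location"],z)),1))
E
```

```text
16.2333 [  9.8 -76.4 233.3] [ 0.02553987  0.23502398 -1.15615874] 25.06729467361338 [-0.002 -0.     0.005  0.002  0.002 -0.002]
expected ends [527.58640021  61.43496409 198.1105085 ] [ 556.96917609 -166.30302643  267.91065288]
wrist pin_left pred [279. -82.] []
wrist pin_right pred [279. 436.] [(0.5, array([280., 202.]))]
side pin_left pred [272. 207.] [(0.63, array([268., 207.]))]
side pin_right pred [280. 146.] [(0.96, array([278., 145.]))]
top pin_left pred [260. 199.] [(0.59, array([262., 200.]))]
top pin_right pred [343. 186.] [(0.62, array([344., 184.]))]
lever_tip side 0.6 [ 123.7 -211.9  135. ]
lever_tip top 0.4 [ 124.4 -210.8  135. ]
tap_axis side 0.93 [ 115.5 -138.8  136. ]
tap_axis top 0.73 [ 13.5 172.7 136. ]
cup side 0.57 [ 38.6 164.1  68. ]
cup top 0.54 [ 27.9 175.3  68. ]
dish side 0.51 [ -43.7 -159.5   68. ]
dish top 0.67 [ -40.1 -151.3   68. ]
```

View pics/side12.png

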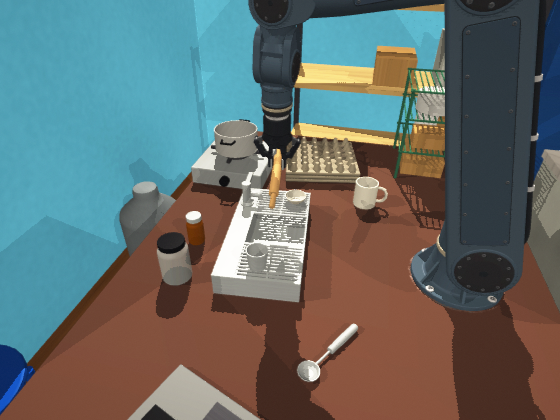

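View pics/wrist12.png

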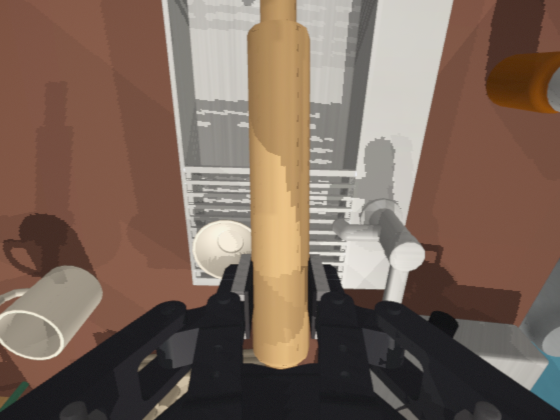

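View pics/top12.png

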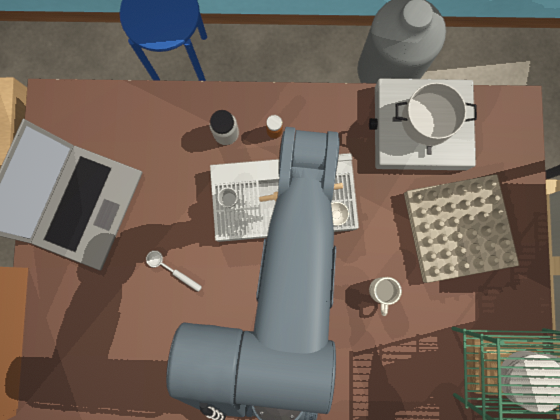

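The pin is held clear: the side view shows it above the trough from about (278,150) to (272,207). The lever lies along the ledge, and the cup and dish haven't moved. Handing in.

```bash
python3 -c "
from plant import manip
print(manip.close_job()); s=manip.state(); print(s['t'],s['width'],s['ft_force'])"
```

```text
the job is handed in; nothing more can be done
None
the job is handed in; nothing more can be done
```

I shut the tap and brought the rolling pin out right end first. I handed the job in with the pin still held, at about 17 s of the 53 s allowed. No verdict was reported.

- **Tap:** I pushed the lever to its closed stop with shut fingers, and the force rose to about 19 N with no further travel. Later views show the lever along the trough's length. The detected tip was about 7 mm past the ideal closed line, which I put down to measurement error.
- **Pin:** I gripped the barrel at 90 N, slid it about 19 mm left and tilted it to 20°. That put its ends at about 100 mm and 18 mm by calculation. I then drew it along its axis, up to a 35° tilt, until it was clear.
- **Last checks:** The arm was still, with 25 mm between the fingers, a little under the 28 mm barrel but steady throughout. The calculated end heights are about 198 mm (left) and 268 mm (right). The side and top views agree with those positions to within about 4 px. The wrist force showed only about the pin's weight.
- **Other things:** The cup and dish were still in place to within measurement noise, and the mug, jar, spice and spoon look unmoved.
- **Detections that disagreed:** A few late ones were plainly wrong and I set them aside: "tap_axis" in the top view and "pin_right" in the wrist view. Side-view readings of the cup and tap axis were about 10–15 mm off.
- **One earlier slip:** The first turn toward the viewing pose hit the last joint's limit. I went round the other way, and nothing was touched.

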